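# Load a sprung cup dispenser and hold it down on its stop

## Task

Nest the two loose white cups into the one already standing in the spring dispenser, one inside the other, so that all three make one straight stack. Then press the stack straight down until the spring plate is fully home on its hard stop, without ramming it, and finish while still holding it down there (do not let go). Leave the wooden block, the jar and the bowl where they are.

Things in the scene. Friction and masses are not known exactly. Their poses are not given: they have to be found in the camera images.
- dispenser: spring cup dispenser, fixed to the counter: a 110 mm square dark steel base plate 8 mm thick, four thin upright rods and a guide ring (outside diameter 92 mm, inside 74 mm) whose top is 100 mm above the counter. Open above. Inside it a sprung plate carries the stack of cups. Origin: centre of the base's underside on the counter; z up
- plunger_top (a point): centre of the upper face of the sprung plate (the face the lowest cup stands on), 80 mm above the counter at rest, 40 mm when on the stop. A 6 mm high rim of 46 mm inside diameter on the plate keeps the lowest cup's foot centred with about 2 mm play; that cup sinks past the guide ring as the plate is pressed
- plunger (a joint): how far the sprung plate is pressed down, in m: 0 at rest at the top, 0.040 on the hard stop. The spring is preloaded: about 6 N to start moving, rising evenly to about 12 N at the stop (the weight of the cups helps by about 3 N and alone does not move it)
- cup_a: tapered white enamelled cup, no handle, open at the top, 75 mm high, outside diameter 40 mm at the foot and 66 at the rim, wall 2, about 0.11 kg; inside floor 49 mm below the rim. Nested, it rests on the inside floor of the cup below, 26 mm higher than that cup, with about 2 mm of play. Origin: centre of the underside; z up. Already in the dispenser; stays lowest
- cup_b: tapered white enamelled cup, no handle, open at the top, 75 mm high, outside diameter 40 mm at the foot and 66 at the rim, wall 2, about 0.11 kg; inside floor 49 mm below the rim. Nested, it rests on the inside floor of the cup below, 26 mm higher than that cup, with about 2 mm of play. Origin: centre of the underside; z up. Loose, upright on the counter; either loose cup may go first
- cup_c: tapered white enamelled cup, no handle, open at the top, 75 mm high, outside diameter 40 mm at the foot and 66 at the rim, wall 2, about 0.11 kg; inside floor 49 mm below the rim. Nested, it rests on the inside floor of the cup below, 26 mm higher than that cup, with about 2 mm of play. Origin: centre of the underside; z up. The other loose one, upright on the counter
- block: rounded light wooden block, 70 x 120 x 50 mm high, a bystander beyond the work. Origin: centre of the underside; its long side along y
- jar: closed amber glass jar with a green lid, 70 mm in diameter, 85 mm high, a bystander. Origin: centre of the underside
- bowl: terracotta bowl, 110 mm across the rim, 45 mm high, a bystander. Origin: centre of the underside
Mind the look-alikes: they are no part of the job. Leave any blue or yellow look-alike of the cup_c alone.

How it is judged (in metres and radians):
On the way:
1. the two loose cups are nested on the cup in the dispenser (distance between cup_a and plunger_top below 0.007 m and horizontal distance between each of cup_b, cup_c and cup_a below 0.007 m and angle between each of cup_a, cup_b, cup_c's own z axis and vertical below 0.1 rad and ((z of cup_b in the frame of cup_a between 0.022 and 0.03 m and z of cup_c in the frame of cup_a between 0.048 and 0.056 m) or (z of cup_c in the frame of cup_a between 0.022 and 0.03 m and z of cup_b in the frame of cup_a between 0.048 and 0.056 m))), for 0.2 s.
At the end, for the whole second after the job is handed in: Robot still pressing (over 3 N on an added cup): plate still and over 38.5 of 40 mm down, lowest cup bearing on it with over 9 N; cup_a within 7 mm of the plate's centre, the others nested 26 and 52 mm above it (within 4 mm), axes within 7 mm, none tilted over 0.1 rad (all of step 1 and value of joint plunger above 0.0385 m and velocity of joint plunger below 0.01 m/s and contact force between cup_a and dispenser above 9 N and (contact force between any of the fingers, the arm and cup_b above 3 N or contact force between any of the fingers, the arm and cup_c above 3 N)); the arm keeps its last pose, push and grip.
It fails at once if the block is pushed more than 30 mm away (distance of block from where it was at the start of the episode above 0.03 m).
It fails at once if the jar is pushed more than 30 mm away (distance of jar from where it was at the start of the episode above 0.03 m).
It fails at once if the bowl is pushed more than 30 mm away (distance of bowl from where it was at the start of the episode above 0.03 m).
It fails at once if the plate is rammed: more than 60 N between the lowest cup and the dispenser (contact force between cup_a and dispenser above 60 N).
It also fails if it takes over 64 s, if anything falls off the work surface, if the arm or the gripper's body presses on something with over 40 N, if the wrist force passes 120 N, or if a joint passes its speed limit or range.

## Robot

A 7-joint arm with a two-finger parallel gripper is mounted at the origin on the work surface. World frame = base frame: x ahead of the robot, y to its left, z up, the work surface at z = 0. Lengths are in mm, angles in rad, forces in N, time in s.
With the tool pointing down it reaches from about 425 to 1025 mm from the base axis. Payload 3.6 kg.
Tool frame: the origin (TCP) lies at the very end of the fingers, on their centre line; the grasp point (between the pads) lies 19 mm behind it; z points along the fingers, y is the line along which they close (so a half turn about z gives the same grasp; the last joint's range is limited). The gripper opens to 85 mm and grips with 20 to 120 N. Pads are 22 mm wide; open, the fingers measure 114 mm over their backs; the gripper's body (76 mm by 85 mm) begins 54 mm behind the grasp point. The pads swing forward as they close: fully open they stand 13 mm farther back than shut.
Start: joints at [1.155, 0.591, 0.048, 1.609, -0.033, 0.943, -0.034], TCP at [229.301, -687.787, 231.302] pointing down, gripper open.
Joint ranges: [-2.69, 2.69], [-0.47, 2.24], [-1.27, 1.36], [0.19, 2.51], [-1.53, 4.68], [0.08, 2.07], [-3.09, 3.09]. Speed limits (rad/s): [2.57, 2.57, 3.14, 3.14, 3.14, 3.14, 3.14].

## Interface

Orientations are given as a 3x3 rotation matrix whose columns are the frame's x, y, z axes.
In Python, from station import robot gives the robot as it stands.
- The arm moves only by the tool jog_arm, never from a script. Its argument "targets" is one flat list of numbers, 7 for each row, row after row: the shift along the tool's x, y, z in mm, then the turn, a rotation vector about the tool's x, y, z in rad, then the gripper's target within -1 to 1 (shut at 1, half-way at 0, fully open at -1). A call has 1 to 8 rows; each row shifts and turns the commanded pose from where the row before left it, along the tool's axes as they then stand; what a row does not reach is not made up. A row lasts 1/8 s, in which the tool goes at most 62.5 mm and 10.7 degrees, less where a joint would pass 70% of its speed; a pose out of reach is approached as far as the arm can. A call with a gripper value outside its range is refused whole. The fingers move at their own pace and stop on an object; "force" is the grip in N (left out, the last holds). Time passes only in rows, so rows that do not move let the fingers close. It gives the time, the measured TCP pose, the force, the opening and the grip force at its end, in the units of the state.
- robot.read_state(): the state, without advancing time (a new reading comes with each control period).
- robot.capture(name): name is "scene" or "top"; returns a dict with "pixels" (384x512x3 uint8, red, green, blue), "range_z" (384x512 float32, mm along the optical axis (not along the pixel's ray), 0 where there is no reading), "intrinsics" (3x3 intrinsics, pixels), "R" (3x3) and "t" (3): a world point X has camera coordinates R X + t. Camera axes: x right, y down, z forward; pixel columns grow to the right and rows downward; lengths in mm; the calibration is good to about 2 mm. A picture is of the moment at which its call begins.
- robot.sign_off(): hands the job in; it is judged then, once.
The state is a dict: "clock": time; "joints": joint angles; "joint_velocities": joint speeds; "effort": joint torques, N m; "tool_pos": TCP position; "ee_rot": TCP orientation; "wrist_force": force on the tool from outside, world axes, zero at the start; "moment": the same for the moment, N m; "gripper_width": finger opening in mm; "gripper_force": force on a finger pad.
Only numpy, scipy, OpenCV 4.12 (cv2) and the standard library are available. Lean on these libraries where they do the work, as an engineer would, in place of code of your own. Each camera call takes 0.05 s, during which the arm holds its last target. There are 200 camera calls.

## Working session

There is one attempt and no reset: what is moved stays moved. The work goes in short steps, Python scripts to look and compute and a tool call to move; the robot and the scene stay as the last step left them, time stands still between calls to the robot, and variables do not carry over. Pictures are saved under pics/ and viewed, at most 10 in all, crops included, and the job is handed in when it is done.

Besides the shell and the picture viewer there is one more tool, called after "Call:" as a command line: name --argument value ..., lists and objects as JSON in quotes. jog_arm: Moves the arm, as the interface text tells. Its arguments: {"type":"object","properties":{"targets":{"type":"array","items":{"type":"number"}},"force":{"type":"number"}},"required":["targets"]}

```bash
mkdir -p pics; python3 - <<'E'
from station import robot
import cv2,numpy as np
s=robot.read_state();print({k:np.round(v,3).tolist() for k,v in s.items()})
for n in("scene","top"):
    c=robot.capture(n);np.savez(f"{n}0.npz",**c);cv2.imwrite(f"pics/{n}0.png",c["pixels"][...,::-1])
    print(n,c["intrinsics"].tolist(),np.round(c["R"],3).tolist(),np.round(-c["R"].T@c["t"],1))
a=cv2.imread("pics/scene0.png");b=cv2.imread("pics/top0.png")
cv2.imwrite("pics/both0.png",cv2.resize(np.vstack([a,b]),(800,1200))[:600]);cv2.imwrite("pics/b.png",b)
E
```

```text
{'clock': 0.0, 'joints': [1.155, 0.592, 0.048, 1.61, -0.033, 0.943, -0.034], 'joint_velocities': [-0.0, -0.002, 0.0, 0.0, 0.0, -0.0, 0.0], 'effort': [-0.001, -54.87, 1.546, -19.812, 0.009, 0.009, 0.0], 'tool_pos': [229.054, -686.988, 230.146], 'ee_rot': [[0.949, 0.316, -0.001], [0.316, -0.949, 0.002], [-0.0, -0.002, -1.0]], 'wrist_force': [-0.15, 0.626, -0.22], 'moment': [0.021, 0.028, 0.023], 'gripper_force': 0.0, 'gripper_width': 85.353}
scene [[415.61512411170276, 0.0, 252.02299443654934], [0.0, 415.61512411170276, 188.6379267503092], [0.0, 0.0, 1.0]] [[-0.004, 1.0, 0.012], [0.68, 0.012, -0.733], [-0.733, 0.005, -0.68]] [1220.   -16.5  667.4]
top [[376.3396463227859, 0.0, 259.07579670667945], [0.0, 376.3396463227859, 197.54722929708302], [0.0, 0.0, 1.0]] [[-0.006, -1.0, -0.024], [-0.998, 0.007, -0.056], [0.056, 0.023, -0.998]] [546.7  -1.  858.8]
```

View pics/scene0.png

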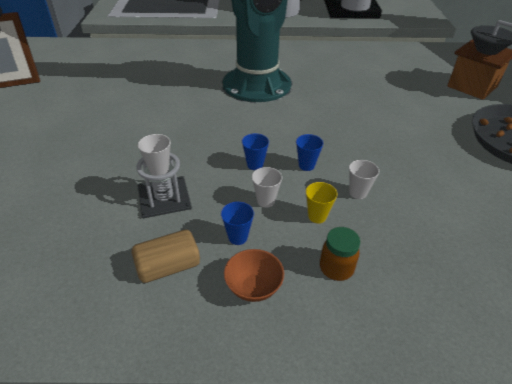

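View pics/top0.png

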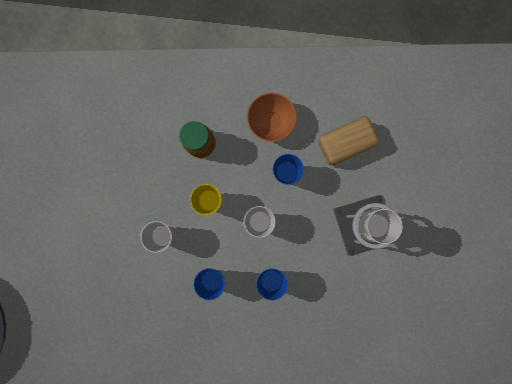

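The scene view shows loose white cups at (266,187) and (362,179) and the dispenser cup at (155,155). In the top view the same cups are at (259,222), (156,237) and (380,226). Blue and yellow look-alikes surround the near cup.

```bash
cat > h.py <<'E'
import numpy as np,cv2
def pts(c):
    v,u=np.mgrid[:384,:512];z=c["range_z"];K=c["intrinsics"]
    P=np.stack([(u-K[0,2])/K[0,0]*z,(v-K[1,2])/K[1,1]*z,z],-1)
    return (P-c["t"])@c["R"]
def circ(xy):
    A=np.c_[2*xy,np.ones(len(xy))];s=np.linalg.lstsq(A,(xy**2).sum(1),rcond=None)[0]
    return s[:2],np.sqrt(s[2]+s[:2]@s[:2])
E
python3 - <<'E'
from h import *
for n in("top","scene"):
    c=dict(np.load(f"{n}0.npz"));W=pts(c);W[c["range_z"]==0]=0
    hsv=cv2.cvtColor(c["pixels"],cv2.COLOR_RGB2HSV)
    print(n)
    blobs=[("w1",{"top":(259,222),"scene":(266,187)}),("w2",{"top":(156,237),"scene":(362,179)}),("disp",{"top":(380,226),"scene":(155,155)})]
    for nm,d in blobs:
        u,v=d[n];r=32
        w=W[v-r:v+r,u-r:u+r].reshape(-1,3);w=w[w[:,2]>30]
        zt=np.percentile(w[:,2],97);t=w[w[:,2]>zt-5]
        ce,_=cv2.minEnclosingCircle(t[:,:2].astype(np.float32));cc,R=circ(t[:,:2])
        print(nm,"ztop",zt.round(1),len(t),"enc",np.round(ce,1),np.round(_,1),"fit",cc.round(1),R.round(1))
    # others heights and extents
    m=(W[...,2]>15)&(W[...,0]>350)&(W[...,0]<900)&(abs(W[...,1])<450)
    k,l,st,ce=cv2.connectedComponentsWithStats(m.astype(np.uint8))
    for i in range(1,k):
        if st[i,4]>150:
            w=W[l==i];print(ce[i].round(),st[i,4],"lo",np.percentile(w,1,0).round(),"hi",np.percentile(w,99,0).round())
E
```

```text
top
w1 ztop 74.8 128 enc [541.6  16.9] 32.7 fit [541.5  16.8] 31.3
w2 ztop 75.1 123 enc [511.1 233.7] 32.6 fit [511.1 233.1] 31.3
disp ztop 154.1 173 enc [ 532.6 -217. ] 33.0 fit [ 532.4 -216.4] 31.4
[272. 114.] 1157 lo [719. -62.  15.] hi [822.  42.  46.]
[349. 140.] 1780 lo [ 669. -237.   20.] hi [ 763. -118.   52.]
[197. 139.] 955 lo [688. 119.  19.] hi [750. 182.  86.]
[288. 169.] 755 lo [621. -75.  22.] hi [682. -13.  75.]
[206. 199.] 749 lo [558.  99.  22.] hi [619. 160.  76.]
[376. 225.] 1746 lo [ 489. -247.   36.] hi [ 575. -173.  155.]
[259. 221.] 773 lo [511. -13.  22.] hi [571.  47.  75.]
[157. 236.] 789 lo [481. 202.  22.] hi [541. 264.  75.]
[209. 284.] 787 lo [382.  91.  22.] hi [443. 152.  75.]
[272. 284.] 791 lo [382. -39.  22.] hi [443.  23.  75.]
scene
w1 ztop 74.9 208 enc [586.9   6.5] 80.6 fit [5.754e+02 3.000e-01] 54.7
w2 ztop 75.1 181 enc [552.9 205.2] 87.3 fit [541.7 204.5] 58.9
disp ztop 154.0 186 enc [ 531.8 -213.7] 34.4 fit [ 532.8 -213.8] 31.4
[255. 148.] 698 lo [381. -35.  17.] hi [444.  25.  76.]
[158. 165.] 2014 lo [ 498. -254.   19.] hi [ 577. -172.  155.]
[309. 149.] 702 lo [382.  95.  17.] hi [445. 155.  76.]
[362. 176.] 823 lo [479. 206.  17.] hi [543. 267.  76.]
[267. 184.] 841 lo [510. -10.  17.] hi [574.  50.  76.]
[320. 199.] 918 lo [558. 102.  17.] hi [620. 163.  76.]
[238. 220.] 992 lo [620. -70.  17.] hi [683. -12.  76.]
[341. 252.] 1596 lo [697. 122.  16.] hi [758. 186.  87.]
[165. 254.] 2328 lo [ 679. -234.   16.] hi [ 770. -115.   52.]
[254. 270.] 1552 lo [719. -59.  16.] hi [824.  44.  46.]
```

Call:
jog_arm --targets '[33, -36, 0, 0, 0, 0, -1, 33, -36, 0, 0, 0, 0, -1, 33, -36, 0, 0, 0, 0, -1, 33, -36, 0, 0, 0, 0, -1, 33, -36, 0, 0, 0, 0, -1, 33, -36, 0, 0, 0, 0, -1, 33, -36, 0, 0, 0, 0, -1, 33, -36, 0, 0, 0, 0, -1]'

```text
clock: 1.1
tool_pos: [389.0, -329.4, 231.1]
ee_rot: [[0.949, 0.316, -0.0], [0.316, -0.949, 0.0], [-0.0, -0.0, -1.0]]
wrist_force: [1.1, -0.2, 0.7]
gripper_width: 85.6
gripper_force: 0.0
```

Call:
jog_arm --targets '[33, -36, 0, 0, 0, 0, -1, 33, -36, 0, 0, 0, 0, -1, 33, -36, 0, 0, 0, 0, -1, 33, -36, 0, 0, 0, 0, -1, 32, -36, 20, 0, 0, 0, -1, 32, -35, 20, 0, 0, 0, -1, 32, -35, 20, 0, 0, 0, -1, 0, 0, 0, 0, 0, 0, -1]'

```text
clock: 2.1
tool_pos: [526.4, -16.8, 169.8]
ee_rot: [[0.946, 0.324, -0.002], [0.324, -0.946, 0.002], [-0.001, -0.003, -1.0]]
wrist_force: [-0.6, -0.1, -0.2]
gripper_width: 85.1
gripper_force: 0.0
```

```bash
cat > go.py <<'E'
import sys,numpy as np
from station import robot
s=robot.read_state();R=np.array(s["ee_rot"]);p=np.array(s["tool_pos"])
print("t",round(float(s["clock"]),2),"p",p.round(1),"w",round(float(s["gripper_width"]),1),"gf",round(float(s["gripper_force"]),1),"F",np.round(s["wrist_force"],1))
# residual tilt: rotation (tool axes) that brings z straight down
z=R.T@np.array([0,0,-1.]);print("tilt fix",np.round(np.cross([0,0,1],z),4),"x axis",R[:,0].round(3))
if len(sys.argv)>3: print("tool shift",(R.T@(np.array(sys.argv[1:4],float)-p)).round(1))
E
python3 go.py 541.5 18.5 110
```

```text
t 2.1 p [526.4 -16.8 169.8] w 85.1 gf 0.0 F [-0.6 -0.1 -0.2]
tilt fix [-0.0028  0.001   0.    ] x axis [ 0.946  0.324 -0.001]
tool shift [ 25.8 -28.4  59.8]
```

Call:
jog_arm --targets '[13, -14, 20, 0, 0, 0, -1, 13, -14, 20, 0, 0, 0, -1, 0, 0, 20, 0, 0, 0, -1, 0, 0, 0, 0, 0, 0, -1]'

```text
clock: 2.6
tool_pos: [540.1, 12.0, 110.2]
ee_rot: [[0.949, 0.316, -0.004], [0.316, -0.949, -0.001], [-0.004, -0.0, -1.0]]
wrist_force: [0.5, 0.1, 0.4]
gripper_width: 85.7
gripper_force: 0.0
```

```bash
python3 go.py 541.5 18.5 50; python3 - <<'E'
from station import robot
import cv2,numpy as np
a=robot.capture("scene");b=robot.capture("top")
A=cv2.resize(a["pixels"][110:260,190:340],(400,400));B=cv2.resize(b["pixels"][150:300,185:335],(400,400))
cv2.imwrite("pics/c1.png",np.hstack([A,B])[...,::-1])
E
```

```text
t 2.6 p [540.1  12.  110.2] w 85.7 gf 0.0 F [0.5 0.1 0.4]
tilt fix [-0.0003  0.0039  0.    ] x axis [ 0.949  0.316 -0.004]
tool shift [ 3.6 -5.8 60.2]
```

View pics/c1.png

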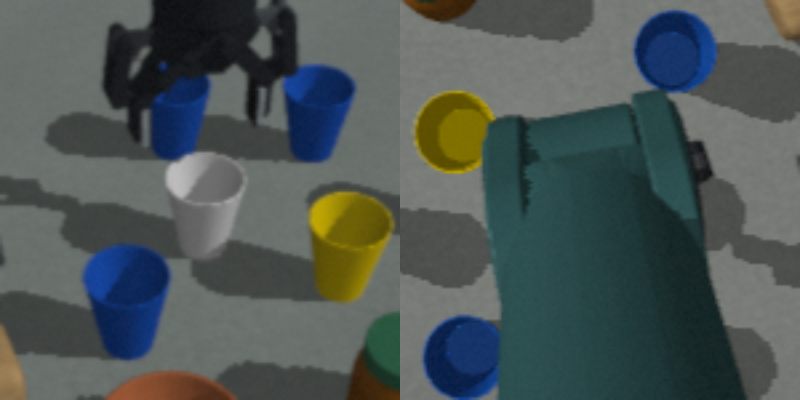

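The crop shows the open fingertips at about (135,135) and (260,118), above and spanning the white cup rim at (205,180). No neighbour is in the way.

Call:
jog_arm --targets '[2, -3, 0, 0, 0, 0, -1, 2, -3, 0, 0, 0, 0, -1, 0, 0, 30, 0, 0, 0, -1, 0, 0, 30, 0, 0, 0, -1, 0, 0, 0, 0, 0, 0, -1]'

```text
clock: 3.32
tool_pos: [542.2, 20.1, 50.1]
ee_rot: [[0.949, 0.317, -0.004], [0.317, -0.949, -0.0], [-0.004, -0.001, -1.0]]
wrist_force: [0.5, -0.0, 0.5]
gripper_width: 85.6
gripper_force: 0.0
```

```bash
python3 go.py 541.5 18.5 50
```

```text
t 3.33 p [542.2  20.1  50.1] w 85.6 gf 0.0 F [ 0.5 -0.   0.5]
tilt fix [-0.0009  0.0037  0.    ] x axis [ 0.949  0.317 -0.004]
tool shift [-1.2  1.3  0.1]
```

Call:
jog_arm --targets '[-1, 1, 0, 0, 0.004, 0, -1, 0, 0, 0, 0, 0, 0, 0.5, 0, 0, 0, 0, 0, 0, 0.5, 0, 0, 0, 0, 0, 0, 0.5, 0, 0, 0, 0, 0, 0, 0.5, 0, 0, 0, 0, 0, 0, 0.5]' --force 30

```text
clock: 4.08
tool_pos: [544.1, 18.7, 53.2]
ee_rot: [[0.949, 0.316, 0.007], [0.316, -0.949, 0.001], [0.007, 0.001, -1.0]]
wrist_force: [-1.0, -0.3, 8.2]
gripper_width: 64.2
gripper_force: 30.9
```

```bash
python3 go.py 541.5 18.5 50
```

```text
t 4.08 p [544.1  18.7  53.2] w 64.2 gf 30.9 F [-1.  -0.3  8.2]
tilt fix [ 0.0007 -0.0068  0.    ] x axis [0.949 0.316 0.007]
tool shift [-2.6 -0.6  3.2]
```

Call:
jog_arm --targets '[0, 0, -10, 0, 0, 0, 0.5, 0, 0, -20, 0, 0, 0, 0.5, 0, 0, -30, 0, 0, 0, 0.5, 0, 0, -40, 0, 0, 0, 0.5, 0, 0, -50, 0, 0, 0, 0.5, 0, 0, -40, 0, 0, 0, 0.5, 0, 0, -10, 0, 0, 0, 0.5, 0, 0, 0, 0, 0, 0, 0.5]'

```text
clock: 5.08
tool_pos: [541.9, 18.4, 251.7]
ee_rot: [[0.949, 0.316, 0.005], [0.316, -0.949, 0.001], [0.005, 0.0, -1.0]]
wrist_force: [-0.3, 0.4, -1.2]
gripper_width: 64.1
gripper_force: 33.4
```

```bash
python3 go.py 532.6 -215.2 250; python3 - <<'E'
from station import robot
import cv2,numpy as np
a=robot.capture("scene");np.savez("s2.npz",**a)
cv2.imwrite("pics/c2.png",cv2.resize(a["pixels"][50:250,130:400],(780,578))[...,::-1])
E
```

```text
t 5.08 p [541.9  18.4 251.7] w 64.1 gf 33.4 F [-0.3  0.4 -1.2]
tilt fix [ 0.0003 -0.0048  0.    ] x axis [0.949 0.316 0.005]
tool shift [-82.7 218.6   1.4]
```

View pics/c2.png

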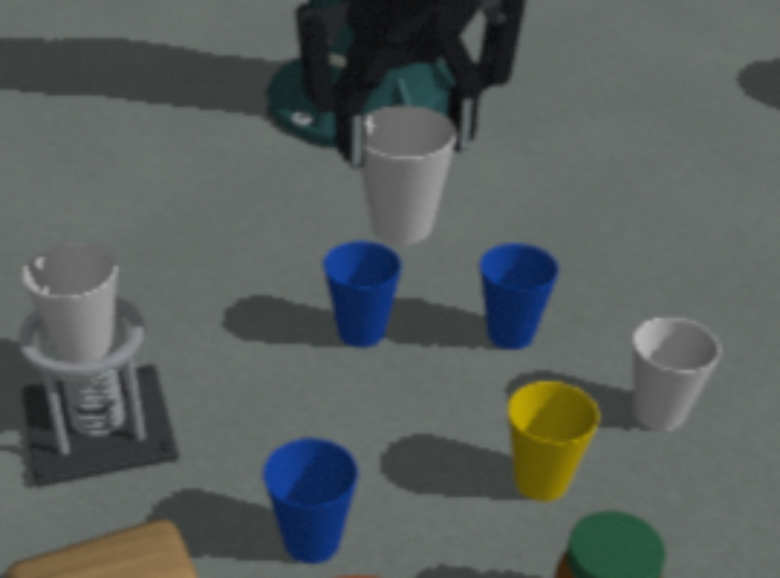

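The cup (407,175) is held upright by the rim and the dispenser cup is at (72,300). I'll measure the held cup's offset from the TCP in this view.

```bash
cat > held.py <<'E'
import sys
from h import *
from station import robot
def axis(c,x,y,z0,z1,lab):
    W=pts(c);p=c["pixels"].astype(int);white=(p.max(-1)-p.min(-1)<40)&(p.min(-1)>95)
    m=white&(np.hypot(W[...,0]-x,W[...,1]-y)<42)&(W[...,2]>z0)&(W[...,2]<z1)
    w=W[m];zt=np.percentile(w[:,2],99);t=w[w[:,2]>zt-4];cc,R=circ(t[:,:2])
    print(lab,"n",len(w),"ztop",zt.round(1),"zlow",w[:,2].min().round(1),"rim c",cc.round(1),"R",R.round(1))
    b=w.min(0),w.max(0)
    for f in(20,40,60):
        q=w[abs(w[:,2]-(zt-f))<4]
        if len(q)>8:print("  -%d"%f,len(q),"ymid",((q[:,1].min()+q[:,1].max())/2).round(1),"w",np.ptp(q[:,1]).round(1),"xmax",q[:,0].max().round(1))
if __name__=="__main__":
    c=robot.capture("scene");s=robot.read_state();p=np.array(s["tool_pos"])
    print("tcp",p.round(1));axis(c,p[0],p[1],p[2]-70,p[2]+45,"held");axis(c,532.6,-215.2,110,240,"disp")
E
python3 held.py
```

```text
tcp [540.9  18.3 249.9]
held n 991 ztop 286.0 zlow 196.7 rim c [563.   25.7] R 37.4
  -20 194 ymid 22.3 w 70.6 xmax 575.1
  -40 145 ymid 21.1 w 48.7 xmax 568.6
  -60 50 ymid 25.7 w 34.6 xmax 564.7
disp n 796 ztop 155.4 zlow 110.1 rim c [ 532.6 -213.9] R 31.6
  -20 147 ymid -213.5 w 58.7 xmax 562.5
  -40 68 ymid -209.7 w 43.7 xmax 558.3
```

Call:
jog_arm --targets '[-12, 30, 0, 0, 0, 0, 0.5, -12, 30, 0, 0, 0, 0, 0.5, -12, 30, 0, 0, 0, 0, 0.5, -12, 30, 0, 0, 0, 0, 0.5, -12, 30, 0, 0, 0, 0, 0.5, -12, 30, 0, 0, 0, 0, 0.5, -10, 25, 0, 0, 0, 0, 0.5, 0, 0, 0, 0, 0, 0, 0.5]'

```text
clock: 6.18
tool_pos: [527.5, -204.5, 248.9]
ee_rot: [[0.95, 0.312, -0.0], [0.312, -0.95, 0.001], [0.0, -0.001, -1.0]]
wrist_force: [-0.6, 0.3, -0.5]
gripper_width: 63.9
gripper_force: 33.4
```

```bash
python3 go.py 532.6 -215.2 250; python3 held.py
```

```text
t 6.17 p [ 527.5 -204.5  248.9] w 63.9 gf 33.4 F [-0.6  0.3 -0.5]
tilt fix [-0.001  -0.0002  0.    ] x axis [0.95  0.312 0.   ]
tool shift [ 1.5 11.7 -1.1]
tcp [ 528.  -202.3  249.1]
held n 1134 ztop 280.5 zlow 194.6 rim c [ 531.5 -202.7] R 36.3
  -20 219 ymid -200.3 w 72.7 xmax 558.2
  -40 124 ymid -201.0 w 50.2 xmax 554.5
  -60 63 ymid -196.8 w 34.2 xmax 550.9
disp n 1142 ztop 239.0 zlow 110.0 rim c [ 525.8 -203.4] R 26.6
  -20 63 ymid -196.8 w 34.2 xmax 550.9
  -40 48 ymid -199.6 w 34.5 xmax 547.1
```

Call:
jog_arm --targets '[1, 7, 0, 0, 0, 0.004, 0.5, 0, 7, 0, 0, 0, 0, 0.5, 0, 0, 0, 0, 0, 0, 0.5, 0, 0, 0, 0, 0, 0, 0.5]'

```text
clock: 6.72
tool_pos: [534.6, -214.6, 251.0]
ee_rot: [[0.95, 0.313, 0.004], [0.313, -0.95, 0.001], [0.004, -0.0, -1.0]]
wrist_force: [-1.6, -0.3, -0.6]
gripper_width: 63.7
gripper_force: 33.4
```

```bash
python3 go.py 533.3 -215.2 165;python3 held.py
```

```text
t 6.72 p [ 534.6 -214.6  251. ] w 63.7 gf 33.4 F [-1.6 -0.3 -0.6]
tilt fix [-0.0003 -0.004   0.    ] x axis [0.95  0.313 0.004]
tool shift [-1.8  0.2 86. ]
tcp [ 534.6 -214.5  251. ]
held n 1159 ztop 285.1 zlow 196.3 rim c [ 540.4 -212.5] R 36.4
  -20 231 ymid -210.4 w 73.5 xmax 565.3
  -40 145 ymid -211.8 w 51.9 xmax 561.8
  -60 67 ymid -205.4 w 33.5 xmax 559.2
disp n 1129 ztop 238.8 zlow 110.1 rim c [ 532.8 -213.8] R 26.3
  -20 55 ymid -207.0 w 33.1 xmax 558.0
  -40 32 ymid -210.2 w 34.6 xmax 553.1
```

Call:
jog_arm --targets '[-2, 1, 15, 0, 0, 0, 0.5, 0, 0, 30, 0, 0, 0, 0.5, 0, 0, 20, 0, 0, 0, 0.5, 0, 0, 12, 0, 0, 0, 0.5, 0, 0, 5, 0, 0, 0, 0.5, 0, 0, 0, 0, 0, 0, 0.5]'

```text
clock: 7.52
tool_pos: [533.4, -216.5, 168.9]
ee_rot: [[0.95, 0.313, 0.004], [0.313, -0.95, 0.001], [0.004, 0.0, -1.0]]
wrist_force: [-0.6, -0.2, -1.1]
gripper_width: 63.9
gripper_force: 33.4
```

Call:
jog_arm --targets '[0, 0, 3, 0, 0, 0, 0.5, 0, 0, 3, 0, 0, 0, 0.5, 0, 0, 0, 0, 0, 0, 0.5]'

```text
clock: 7.9
tool_pos: [533.3, -216.4, 163.0]
ee_rot: [[0.95, 0.313, 0.004], [0.313, -0.95, 0.001], [0.004, -0.0, -1.0]]
wrist_force: [0.3, -0.8, -1.2]
gripper_width: 64.0
gripper_force: 33.4
```

Call:
jog_arm --targets '[0, 0, 2, 0, 0, 0, 0.5, 0, 0, 2, 0, 0, 0, 0.5, 0, 0, 0, 0, 0, 0, 0.5]'

```text
clock: 8.28
tool_pos: [533.8, -216.4, 159.4]
ee_rot: [[0.95, 0.313, 0.004], [0.313, -0.95, 0.001], [0.005, 0.0, -1.0]]
wrist_force: [-0.3, 0.8, 2.7]
gripper_width: 64.2
gripper_force: 33.6
```

Call:
jog_arm --targets '[0, 0, 1, 0, 0, 0, 0.5, 0, 0, 1, 0, 0, 0, 0.5, 0, 0, 0, 0, 0, 0, 0.5]'

```text
clock: 8.65
tool_pos: [533.6, -216.4, 157.1]
ee_rot: [[0.95, 0.313, 0.004], [0.313, -0.95, 0.001], [0.004, 0.0, -1.0]]
wrist_force: [0.2, 1.0, 3.8]
gripper_width: 63.8
gripper_force: 33.7
```

Call:
jog_arm --targets '[0, 0, 0, 0, 0, 0, -0.7, 0, 0, 0, 0, 0, 0, -1, 0, 0, 0, 0, 0, 0, -1, 0, 0, -10, 0, 0, 0, -1, 0, 0, -30, 0, 0, 0, -1, 0, 0, -40, 0, 0, 0, -1, 0, 0, 0, 0, 0, 0, -1]'

```text
clock: 9.52
tool_pos: [535.6, -217.4, 240.9]
ee_rot: [[0.95, 0.312, 0.011], [0.312, -0.95, -0.001], [0.01, 0.005, -1.0]]
wrist_force: [-0.3, 0.5, -0.2]
gripper_width: 85.3
gripper_force: 0.0
```

```bash
python3 go.py 511.2 234.8 130
```

```text
t 9.53 p [ 535.6 -217.4  240.9] w 85.3 gf 0.0 F [-0.3  0.5 -0.2]
tilt fix [ 0.0048 -0.0104  0.    ] x axis [0.95  0.312 0.01 ]
tool shift [ 117.  -437.8  110. ]
```

Call:
jog_arm --targets '[8, -30, 0, 0, 0, 0, -1, 8, -30, 0, 0, 0, 0, -1, 8, -30, 0, 0, 0, 0, -1, 8, -30, 0, 0, 0, 0, -1, 8, -30, 0, 0, 0, 0, -1, 8, -30, 0, 0, 0, 0, -1, 8, -30, 0, 0, 0, 0, -1, 8, -30, 0, 0, 0, 0, -1]'

```text
clock: 10.52
tool_pos: [518.1, 32.4, 236.7]
ee_rot: [[0.95, 0.312, 0.003], [0.312, -0.95, 0.001], [0.003, -0.0, -1.0]]
wrist_force: [-0.2, -0.7, -0.4]
gripper_width: 85.4
gripper_force: 0.0
```

Call:
jog_arm --targets '[9, -33, 0, 0, 0, 0, -1, 9, -33, 0, 0, 0, 0, -1, 9, -33, 20, 0, 0, 0, -1, 9, -33, 30, 0, 0, 0, -1, 9, -33, 30, 0, 0, 0, -1, 8, -33, 30, 0, 0, 0, -1, 0, 0, 0, 0, 0, 0, -1]'

```text
clock: 11.4
tool_pos: [505.1, 239.2, 124.9]
ee_rot: [[0.948, 0.318, -0.001], [0.318, -0.948, 0.001], [-0.001, -0.001, -1.0]]
wrist_force: [-0.3, 0.1, 0.6]
gripper_width: 85.2
gripper_force: 0.0
```

```bash
python3 go.py 511.2 234.8 100; python3 - <<'E'
from h import *
from station import robot
for n,(u,v) in {"top":(385,226),"scene":(155,145)}.items():
    c=robot.capture(n);W=pts(c);w=W[v-45:v+45,u-40:u+40].reshape(-1,3);w=w[(w[:,2]>110)&(np.hypot(w[:,0]-532,w[:,1]+215)<45)]
    zt=np.percentile(w[:,2],98)
    for h in(zt,zt-26):
        t=w[abs(w[:,2]-h+1)<3];t=t if n!="x" else t
        cc,R=circ(t[:,:2]);print(n,round(h,1),len(t),cc.round(1),R.round(1))
    cv2.imwrite(f"pics/n_{n}.png",cv2.resize(c["pixels"][v-50:v+50,u-50:u+50],(390,390))[...,::-1])
cv2.imwrite("pics/n.png",np.hstack([cv2.imread("pics/n_top.png"),cv2.imread("pics/n_scene.png")]))
E
```

```text
t 11.4 p [505.1 239.2 124.9] w 85.2 gf 0.0 F [-0.3  0.1  0.6]
tilt fix [-0.0012  0.0009  0.    ] x axis [ 0.948  0.318 -0.001]
tool shift [ 4.5  6.1 24.8]
top 180.6 166 [ 531.4 -217. ] 31.4
top 154.6 126 [ 532.2 -213.9] 29.0
scene 180.7 147 [ 531.8 -214.4] 31.3
scene 154.7 179 [ 533.5 -213.6] 28.9
```

View pics/n.png

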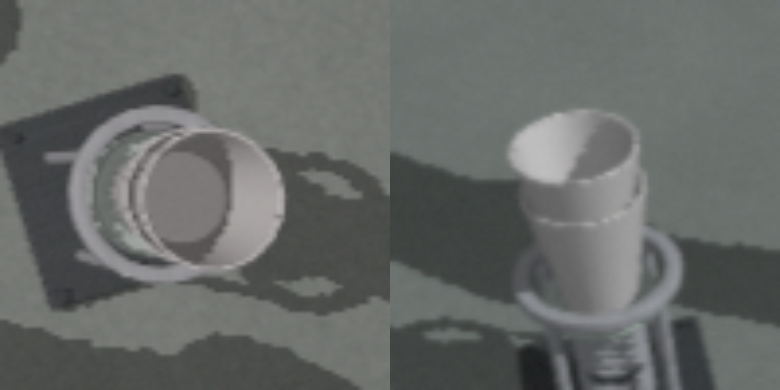

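Nested: the rims are at 180.7 and 154.6 mm and concentric within about 1–2 mm (upper rim at crop (575,148), lower at (583,200)). Next is the second cup.

Call:
jog_arm --targets '[4, 6, 10, 0, 0, 0, -1, 0, 0, 0, 0, 0, 0, -1, 0, 0, 0, 0, 0, 0, -1]'

```text
clock: 11.88
tool_pos: [513.9, 230.9, 117.7]
ee_rot: [[0.95, 0.311, 0.004], [0.311, -0.95, 0.001], [0.004, 0.0, -1.0]]
wrist_force: [0.5, 0.1, -0.4]
gripper_width: 85.4
gripper_force: 0.0
```

```bash
python3 go.py 511.2 234.8 50
```

```text
t 11.88 p [513.9 230.9 117.7] w 85.4 gf 0.0 F [ 0.5  0.1 -0.4]
tilt fix [ 0.0002 -0.0044  0.    ] x axis [0.95  0.311 0.004]
tool shift [-1.6 -4.5 67.7]
```

Call:
jog_arm --targets '[-1, -4, 0, 0, 0, 0, -1, 0, 0, 0, 0, 0, 0, -1, 0, 0, 30, 0, 0, 0, -1, 0, 0, 30, 0, 0, 0, -1, 0, 0, 7, 0, 0, 0, -1, 0, 0, 0, 0, 0, 0, -1]'

```text
clock: 12.62
tool_pos: [511.4, 235.5, 50.5]
ee_rot: [[0.95, 0.313, 0.003], [0.313, -0.95, 0.001], [0.004, 0.0, -1.0]]
wrist_force: [-0.7, -0.6, 0.3]
gripper_width: 85.4
gripper_force: 0.0
```

```bash
python3 go.py 511.2 234.8 50
```

```text
t 12.62 p [511.4 235.5  50.5] w 85.4 gf 0.0 F [-0.7 -0.6  0.3]
tilt fix [ 0.     -0.0036  0.    ] x axis [0.95  0.313 0.004]
tool shift [-0.5  0.6  0.5]
```

Call:
jog_arm --targets '[0, 0, 0, 0, 0, 0, 0.5, 0, 0, 0, 0, 0, 0, 0.5, 0, 0, 0, 0, 0, 0, 0.5, 0, 0, 0, 0, 0, 0, 0.5, 0, 0, 0, 0, 0, 0, 0.5]'

```text
clock: 13.25
tool_pos: [512.3, 235.9, 52.4]
ee_rot: [[0.95, 0.312, 0.006], [0.312, -0.95, 0.002], [0.007, -0.0, -1.0]]
wrist_force: [-0.6, -0.5, 6.5]
gripper_width: 64.2
gripper_force: 31.2
```

Call:
jog_arm --targets '[0, 0, -10, 0, 0, 0, 0.5, 0, 0, -20, 0, 0, 0, 0.5, 0, 0, -30, 0, 0, 0, 0.5, 0, 0, -40, 0, 0, 0, 0.5, 0, 0, -50, 0, 0, 0, 0.5, 0, 0, -50, 0, 0, 0, 0.5, 0, 0, -20, 0, 0, 0, 0.5, 0, 0, 0, 0, 0, 0, 0.5]'

```text
clock: 14.25
tool_pos: [511.5, 235.5, 272.9]
ee_rot: [[0.95, 0.312, 0.008], [0.312, -0.95, 0.004], [0.009, -0.001, -1.0]]
wrist_force: [0.6, -1.0, -1.4]
gripper_width: 64.1
gripper_force: 33.5
```

```bash
python3 go.py 533.3 -216.2 272; python3 held.py
```

```text
t 14.25 p [511.5 235.5 272.9] w 64.1 gf 33.5 F [ 0.6 -1.  -1.4]
tilt fix [-0.0008 -0.009   0.    ] x axis [0.95  0.312 0.009]
tool shift [-120.4  435.9   -0.5]
tcp [510.5 234.9 271.1]
held n 813 ztop 296.4 zlow 219.2 rim c [511.2 234.3] R 32.1
  -20 141 ymid 243.7 w 40.1 xmax 541.6
  -40 48 ymid 241.1 w 35.6 xmax 538.6
  -60 49 ymid 239.7 w 29.0 xmax 535.5
disp n 1119 ztop 181.1 zlow 110.1 rim c [ 531.8 -214.4] R 31.5
  -20 157 ymid -214.2 w 57.6 xmax 562.9
  -40 83 ymid -206.7 w 46.7 xmax 563.9
  -60 56 ymid -206.7 w 38.7 xmax 561.0
```

Call:
jog_arm --targets '[-8, 28, 0, 0, 0, 0, 0.5, -8, 28, 0, 0, 0, 0, 0.5, -8, 28, 0, 0, 0, 0, 0.5, -8, 28, 0, 0, 0, 0, 0.5, -8, 28, 0, 0, 0, 0, 0.5, -8, 28, 0, 0, 0, 0, 0.5, -8, 28, 0, 0, 0, 0, 0.5, -8, 28, 0, 0, 0, 0, 0.5]'

```text
clock: 15.3
tool_pos: [518.4, 1.3, 268.3]
ee_rot: [[0.95, 0.313, -0.0], [0.313, -0.95, 0.001], [0.0, -0.001, -1.0]]
wrist_force: [0.4, -0.3, -1.4]
gripper_width: 64.1
gripper_force: 33.6
```

Call:
jog_arm --targets '[-8, 28, 0, 0, 0, 0, 0.5, -8, 28, 0, 0, 0, 0, 0.5, -8, 28, 0, 0, 0, 0, 0.5, -8, 28, 0, 0, 0, 0, 0.5, -8, 28, 0, 0, 0, 0, 0.5, -8, 28, 0, 0, 0, 0, 0.5, -6, 28, 0, 0, 0, 0, 0.5, 0, 0, 0, 0, 0, 0, 0.5]'

```text
clock: 16.3
tool_pos: [528.3, -203.4, 268.1]
ee_rot: [[0.951, 0.308, 0.0], [0.308, -0.951, 0.001], [0.0, -0.001, -1.0]]
wrist_force: [0.7, 0.1, -1.4]
gripper_width: 64.2
gripper_force: 33.6
```

```bash
python3 go.py 533.3 -216.2 272
```

```text
t 16.3 p [ 528.3 -203.4  268.1] w 64.2 gf 33.6 F [ 0.7  0.1 -1.4]
tilt fix [-0.0005 -0.0005  0.    ] x axis [0.951 0.308 0.   ]
tool shift [ 0.9 13.7 -3.9]
```

Call:
jog_arm --targets '[0, 7, 0, 0, 0, 0, 0.5, 0, 6, 0, 0, 0, 0, 0.5, 0, 0, 0, 0, 0, 0, 0.5, 0, 0, 0, 0, 0, 0, 0.5]'

```text
clock: 16.8
tool_pos: [533.9, -212.5, 270.0]
ee_rot: [[0.95, 0.313, 0.004], [0.313, -0.95, 0.002], [0.004, -0.0, -1.0]]
wrist_force: [0.0, 0.3, -2.0]
gripper_width: 63.9
gripper_force: 33.6
```

```bash
python3 go.py 533.3 -216.2 192; python3 held.py
```

```text
t 16.8 p [ 533.9 -212.5  270. ] w 63.9 gf 33.6 F [ 0.   0.3 -2. ]
tilt fix [-0.0004 -0.004   0.    ] x axis [0.95  0.313 0.004]
tool shift [-2.1  3.3 77.9]
tcp [ 533.9 -212.5  270. ]
held n 1131 ztop 303.7 zlow 216.6 rim c [ 540.2 -210.2] R 36.2
  -20 214 ymid -208.2 w 72.9 xmax 565.9
  -40 123 ymid -209.1 w 50.4 xmax 561.8
  -60 61 ymid -204.7 w 34.5 xmax 558.2
disp n 1231 ztop 238.5 zlow 110.1 rim c [ 534.8 -210.3] R 20.9
  -20 36 ymid -207.1 w 31.8 xmax 553.8
  -60 199 ymid -214.2 w 64.2 xmax 565.3
```

Call:
jog_arm --targets '[-2, 3, 10, 0, 0, 0, 0.5, 0, 0, 25, 0, 0, 0, 0.5, 0, 0, 25, 0, 0, 0, 0.5, 0, 0, 12, 0, 0, 0, 0.5, 0, 0, 5, 0, 0, 0, 0.5, 0, 0, 0, 0, 0, 0, 0.5]'

```text
clock: 17.6
tool_pos: [533.4, -216.6, 193.1]
ee_rot: [[0.95, 0.313, 0.004], [0.313, -0.95, 0.001], [0.004, 0.0, -1.0]]
wrist_force: [0.5, -0.7, -1.9]
gripper_width: 64.1
gripper_force: 33.6
```

Call:
jog_arm --targets '[0, 0, 2, 0, 0, 0, 0.5, 0, 0, 2, 0, 0, 0, 0.5, 0, 0, 0, 0, 0, 0, 0.5]'

```text
clock: 17.98
tool_pos: [533.2, -216.5, 189.1]
ee_rot: [[0.95, 0.313, 0.004], [0.313, -0.95, 0.001], [0.004, 0.0, -1.0]]
wrist_force: [0.2, -0.9, -0.9]
gripper_width: 63.7
gripper_force: 33.6
```

Call:
jog_arm --targets '[0, 0, 2, 0, 0, 0, 0.5, 0, 0, 2, 0, 0, 0, 0.5, 0, 0, 0, 0, 0, 0, 0.5]'

```text
clock: 18.35
tool_pos: [533.2, -216.4, 184.7]
ee_rot: [[0.95, 0.313, 0.003], [0.313, -0.95, 0.001], [0.004, -0.0, -1.0]]
wrist_force: [0.5, -0.1, -0.9]
gripper_width: 63.6
gripper_force: 33.6
```

Call:
jog_arm --targets '[0, 0, 1, 0, 0, 0, 0.5, 0, 0, 1, 0, 0, 0, 0.5, 0, 0, 0, 0, 0, 0, 0.5]'

```text
clock: 18.73
tool_pos: [533.4, -216.4, 183.2]
ee_rot: [[0.95, 0.313, 0.004], [0.313, -0.95, 0.001], [0.004, 0.0, -1.0]]
wrist_force: [-0.9, 0.9, 2.9]
gripper_width: 64.0
gripper_force: 33.8
```

Call:
jog_arm --targets '[0, 0, 0, 0, 0, 0, -0.7, 0, 0, 0, 0, 0, 0, -1, 0, 0, 0, 0, 0, 0, -1, 0, 0, -10, 0, 0, 0, -1, 0, 0, -30, 0, 0, 0, -1, 0, 0, -30, 0, 0, 0, 1, 0, 0, 0, 0, 0, 0, 1, 0, 0, 0, 0, 0, 0, 1]'

```text
clock: 19.73
tool_pos: [532.6, -216.4, 252.9]
ee_rot: [[0.95, 0.312, 0.003], [0.312, -0.95, 0.001], [0.004, -0.0, -1.0]]
wrist_force: [-0.1, 0.4, -0.1]
gripper_width: 32.6
gripper_force: 0.0
```

Call:
jog_arm --targets '[0, 0, 0, 0, 0, 0, 1, 0, 0, 0, 0, 0, 0, 1, 0, 0, 0, 0, 0, 0, 1, 0, 0, 0, 0, 0, 0, 1]' --force 20

```text
clock: 20.23
tool_pos: [532.9, -216.5, 252.7]
ee_rot: [[0.95, 0.313, 0.003], [0.313, -0.95, 0.001], [0.004, -0.0, -1.0]]
wrist_force: [0.5, -0.8, 0.4]
gripper_width: 0.1
gripper_force: 0.0
```

```bash
python3 go.py 532 -215.7 200; python3 - <<'E'
from h import *
from station import robot
c=robot.capture("scene");W=pts(c)
w=W.reshape(-1,3);w=w[(w[:,2]>110)&(w[:,2]<212)&(np.hypot(w[:,0]-532,w[:,1]+215)<45)]
for h in(207,181,155):
    t=w[(w[:,2]<h+2)&(w[:,2]>h-4)];cc,R=circ(t[:,:2]);print(h,len(t),cc.round(1),R.round(1))
cv2.imwrite("pics/p.png",cv2.resize(c["pixels"][60:220,100:260],(600,600))[...,::-1])
E
```

```text
t 20.23 p [ 532.9 -216.5  252.7] w 0.1 gf 0.0 F [ 0.5 -0.8  0.4]
tilt fix [-0.0003 -0.0036  0.    ] x axis [0.95  0.313 0.004]
tool shift [-0.8 -1.  52.7]
207 157 [ 532.9 -215.6] 31.4
181 171 [ 533.8 -214.3] 28.7
155 121 [ 532.5 -214.1] 29.7
```

View pics/p.png

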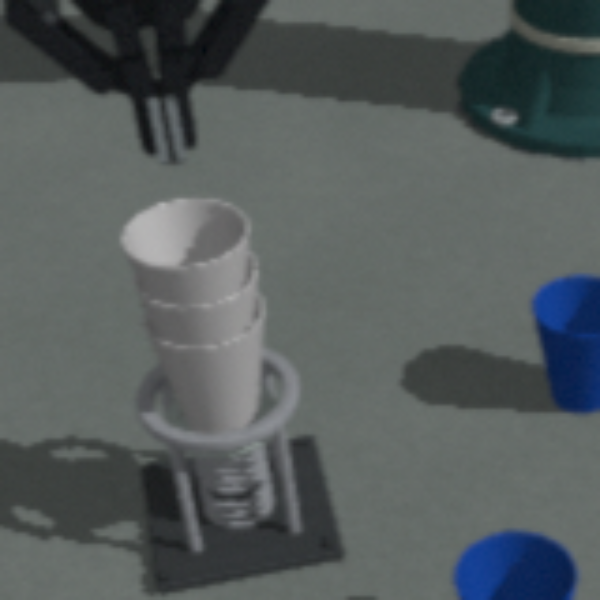

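All three cups are nested straight: top rim at crop (185,235), shut fingertips above it at (170,155). Now to press inside the top cup.

Call:
jog_arm --targets '[-0.5, -1, 10, 0, 0.004, 0, 1, 0, 0, 25, 0, 0, 0, 1, 0, 0, 25, 0, 0, 0, 1, 0, 0, 18, 0, 0, 0, 1, 0, 0, 8, 0, 0, 0, 1, 0, 0, 0, 0, 0, 0, 1]'

```text
clock: 21.02
tool_pos: [532.4, -215.4, 166.4]
ee_rot: [[0.95, 0.313, 0.006], [0.313, -0.95, 0.003], [0.007, -0.001, -1.0]]
wrist_force: [-0.4, 0.3, 0.5]
gripper_width: -0.3
gripper_force: 0.0
```

Call:
jog_arm --targets '[0, 0, 3, 0, 0, 0, 1, 0, 0, 3, 0, 0, 0, 1, 0, 0, 3, 0, 0, 0, 1, 0, 0, 0, 0, 0, 0, 1]'

```text
clock: 21.52
tool_pos: [533.3, -215.6, 158.3]
ee_rot: [[0.95, 0.312, 0.008], [0.312, -0.95, 0.002], [0.009, 0.0, -1.0]]
wrist_force: [0.3, 0.2, 3.1]
gripper_width: -0.4
gripper_force: 0.0
```

Call:
jog_arm --targets '[0, 0, 2, 0, -0.008, 0, 1, 0, 0, 2, 0, 0, 0, 1, 0, 0, 2, 0, 0, 0, 1, 0, 0, 2, 0, 0, 0, 1, 0, 0, 2, 0, 0, 0, 1, 0, 0, 0, 0, 0, 0, 1]'

```text
clock: 22.28
tool_pos: [533.0, -215.6, 147.9]
ee_rot: [[0.95, 0.312, 0.0], [0.312, -0.95, -0.0], [0.0, 0.0, -1.0]]
wrist_force: [0.8, 0.7, 3.7]
gripper_width: -0.0
gripper_force: 0.0
```

```bash
python3 go.py 533 -215.5 118
```

```text
t 22.27 p [ 533.  -215.6  147.9] w -0.0 gf 0.0 F [0.8 0.7 3.7]
tilt fix [ 0.0002 -0.0001  0.    ] x axis [0.95  0.312 0.   ]
tool shift [ 0.  -0.1 29.9]
```

Call:
jog_arm --targets '[0, 0, 3, 0, 0, 0, 1, 0, 0, 3, 0, 0, 0, 1, 0, 0, 3, 0, 0, 0, 1, 0, 0, 3, 0, 0, 0, 1, 0, 0, 3, 0, 0, 0, 1, 0, 0, 3, 0, 0, 0, 1, 0, 0, 3, 0, 0, 0, 1, 0, 0, 0, 0, 0, 0, 1]'

```text
clock: 23.28
tool_pos: [533.2, -215.6, 127.1]
ee_rot: [[0.95, 0.312, 0.0], [0.312, -0.95, -0.0], [0.0, 0.0, -1.0]]
wrist_force: [0.2, 0.7, 7.0]
gripper_width: -0.0
gripper_force: 0.0
```

Call:
jog_arm --targets '[0, 0, 2, 0, 0, 0, 1, 0, 0, 2, 0, 0, 0, 1, 0, 0, 1, 0, 0, 0, 1, 0, 0, 1, 0, 0, 0, 1, 0, 0, 0, 0, 0, 0, 1]'

```text
clock: 23.9
tool_pos: [533.6, -215.6, 122.0]
ee_rot: [[0.95, 0.312, 0.001], [0.312, -0.95, -0.0], [0.001, 0.001, -1.0]]
wrist_force: [-0.8, 0.8, 12.6]
gripper_width: 0.0
gripper_force: 0.0
```

Call:
jog_arm --targets '[0, 0, 1, 0, 0, 0, 1, 0, 0, 0, 0, 0, 0, 1, 0, 0, 0, 0, 0, 0, 1]'

```text
clock: 24.28
tool_pos: [533.9, -215.6, 121.8]
ee_rot: [[0.95, 0.312, 0.002], [0.312, -0.95, -0.0], [0.002, 0.001, -1.0]]
wrist_force: [-3.4, 0.1, 17.3]
gripper_width: 0.1
gripper_force: 0.0
```

Call:
jog_arm --targets '[0, 0, 1, 0, 0, 0, 1, 0, 0, 0, 0, 0, 0, 1, 0, 0, 0, 0, 0, 0, 1]'

```text
clock: 24.65
tool_pos: [534.4, -215.6, 121.7]
ee_rot: [[0.95, 0.312, 0.003], [0.312, -0.95, -0.0], [0.003, 0.001, -1.0]]
wrist_force: [-2.7, 2.0, 22.2]
gripper_width: -0.5
gripper_force: 0.0
```

```bash
python3 - <<'E'
from h import *
from station import robot
out=[]
for n in("scene","top"):
    c=robot.capture(n);W=pts(c)
    w=W.reshape(-1,3);w=w[(w[:,2]>104)&(w[:,2]<182)&(np.hypot(w[:,0]-532,w[:,1]+215)<38)]
    p=c["pixels"].astype(int).reshape(-1,3)
    h,e=np.histogram(w[:,2],np.arange(104,183,2));print(n,dict(zip(e[:-1].tolist(),h.tolist())))
    for z in(167,141,115):
        t=w[(w[:,2]<z+4)&(w[:,2]>z-4)]
        if len(t)>5:cc,R=circ(t[:,:2]);print(z,len(t),cc.round(1),R.round(1))
    if n=="scene":cv2.imwrite("pics/q.png",cv2.resize(c["pixels"][80:220,90:230],(600,600))[...,::-1])
E
```

```text
scene {104: 21, 106: 15, 108: 29, 110: 25, 112: 41, 114: 48, 116: 20, 118: 17, 120: 16, 122: 14, 124: 16, 126: 21, 128: 16, 130: 22, 132: 20, 134: 30, 136: 36, 138: 47, 140: 44, 142: 28, 144: 20, 146: 22, 148: 21, 150: 24, 152: 27, 154: 40, 156: 33, 158: 32, 160: 33, 162: 33, 164: 52, 166: 43, 168: 27, 170: 24, 172: 33, 174: 36, 176: 55, 178: 45, 180: 28}
167 151 [ 536.6 -215. ] 24.3
141 145 [ 534.1 -214. ] 28.8
115 132 [ 532.9 -214.1] 29.7
top {104: 2, 106: 4, 108: 2, 110: 9, 112: 15, 114: 37, 116: 30, 118: 15, 120: 2, 122: 6, 124: 5, 126: 0, 128: 2, 130: 8, 132: 7, 134: 8, 136: 10, 138: 21, 140: 16, 142: 3, 144: 4, 146: 6, 148: 4, 150: 2, 152: 5, 154: 3, 156: 3, 158: 4, 160: 5, 162: 8, 164: 24, 166: 18, 168: 3, 170: 3, 172: 1, 174: 4, 176: 6, 178: 6, 180: 2}
167 49 [ 533.4 -217.7] 30.9
141 50 [ 531.5 -213.5] 28.5
115 99 [ 537.8 -205.8] 17.8
```

View pics/q.png

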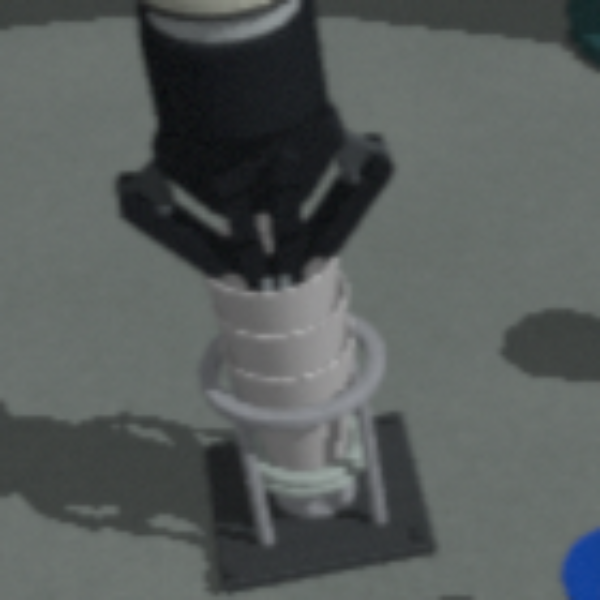

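The rims have dropped to about 166, 141 and 115 mm, which is 40 mm of travel. Force rises with no further motion, so the plate is on its stop. The stack looks straight at crop (285,360).

Call:
jog_arm --targets '[0, 0, 0, 0, 0, 0, 1, 0, 0, 0, 0, 0, 0, 1, 0, 0, 0, 0, 0, 0, 1, 0, 0, 0, 0, 0, 0, 1]'

```text
clock: 25.25
tool_pos: [534.4, -215.5, 121.7]
ee_rot: [[0.95, 0.312, 0.003], [0.312, -0.95, -0.0], [0.003, 0.001, -1.0]]
wrist_force: [-2.7, 1.7, 22.8]
gripper_width: 0.0
gripper_force: 0.0
```

```bash
python3 go.py; python3 -c "
from station import robot
print(robot.sign_off())"
```

```text
t 25.25 p [ 534.4 -215.5  121.7] w 0.0 gf 0.0 F [-2.7  1.7 22.8]
tilt fix [ 0.0012 -0.0028  0.    ] x axis [0.95  0.312 0.003]
the job is handed in; nothing more can be done
None
```

Both loose cups are nested on the one in the dispenser and the stack is held down on the plate's hard stop at about 23 N; I handed the job in at 25 s, and no verdict came back.

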